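# Dock the pulse oximeter and slide the dust cover shut

### The job

Put the fingertip pulse oximeter that lies on the bench into the compartment of the empty storage dock, lying flat with its screen up, then slide that dock's dust cover fully shut over it.

Things in the scene. Friction and masses are not known exactly. Their poses are not given: they have to be found in the camera images.
- oximeter_mid (a point): Centre of the pulse oximeter lying loose on the bench: white two-shell finger clip, 58 mm long (its x), 34 wide (y), 32 high (z up), small black screen on top, finger hole in one end, about 60 g. It starts flat, screen up, centre 16 mm above the bench. Not wanted: a white battery pack (66 x 40 x 22 mm, no screen) near it, and a second oximeter already in the other dock.
- dock: The empty dock, fixed: white box 208 mm long (x), 117 wide (y), 50 high; origin at the centre of its underside, on the bench. Its -x half, nearer the robot, is solid; its +x half is an open compartment, inside x 3 to 98 mm, y -52 to 52 mm, floor 6 mm above the bench. Rails on both long sides rise to 59 mm. Its twin, holding another oximeter, is not to be used.
- cover (a joint): Slide of the empty dock's flat grey cover, in m: 0 = fully shut over the compartment (hard stop), 0.097 = fully open, over the solid half. It shuts towards the dock's +x, away from the robot. It starts nearly fully open (0.088 to 0.097), stays where it is left and takes about 2 N to slide.
- cover_grip (a point): Centre of the upright grip rib in the middle of the empty dock's cover, to pinch or push from above; moves with the cover, axes as the dock's. Rib: 14 mm thick along the slide (x), 44 wide (y), 28 high; its centre is 69 mm above the bench, its top 83 mm, the cover plate's upper face (98 x 107 mm) 55 mm. Shut, the rib stands at dock x = 50 mm, y = 0.
Not all that is in view belongs to the job. What is shaped like the part that bears oximeter_mid but yellow is not meant.

How it is judged:
By the outcome, as a careful person would: the job done as asked, in the order asked, and still so for the second after the job is handed in, with the robot touching nothing.
It also fails if it takes over 43 s, if anything falls off the work surface, if the arm or the gripper's body presses on something with over 40 N, if the wrist force passes 120 N, or if a joint passes its speed limit or range.

### The arm

A 7-joint arm with a two-finger parallel gripper is mounted at the origin on the work surface. World frame = base frame: x ahead of the robot, y to its left, z up, the work surface at z = 0. Lengths are in m, angles in degrees, forces in N, time in s.
With the tool pointing down it reaches from about 0.4 to 0.85 m from the base axis. Payload 6.9 kg.
Tool frame: the origin (TCP) lies on the front face of the gripper's body, between the roots of the fingers; the fingertips stand 73 mm ahead of it and the grasp point (between the pads) lies 54 mm ahead of it (r.pinch_z is the distance from the TCP to the grasp point, in m); z points along the fingers, y is the line along which they close (so a half turn about z gives the same grasp; the last joint's range is limited). The gripper opens to 85 mm and grips with 20 to 120 N. Pads are 22 mm wide; open, the fingers measure 114 mm over their backs; the gripper's body (76 mm by 85 mm) begins 54 mm behind the grasp point. The pads swing forward as they close: fully open they stand 13 mm farther back than shut.
Start: joints at [-67.007, 29.078, -13.613, 85.955, 7.202, 65.827, -8.869], TCP at [0.182, 0.598, 0.304] pointing down, gripper open.
Joint ranges: [-176.47, 176.47], [-13.61, 117.27], [-81.72, 77.17], [0.22, 143.17], [-87.28, 267.28], [10, 112.55], [-165.47, 165.47]. Speed limits (degrees/s): [136.94, 136.94, 180, 180, 180, 180, 180].

### API

Orientations are given as a 3x3 rotation matrix whose columns are the frame's x, y, z axes.
In Python, from plant import r gives the robot as it stands. Calls block until the motion is done:
- r.move_pose(position, orientation): joint-space move of the TCP to a pose.
- r.servo_line(position, velocity=0.15, rotation=None): straight line of the TCP; rotation=None keeps the orientation; velocity is the mean speed in m/s.
- r.set_joints(angles): joint-space move.
- r.set_gripper(opening, effort=None): finger opening in m; effort is the grip in N (None keeps the last); returns when the fingers have stopped.
- r.sleep(seconds).
- r.inverse_kinematics(position, orientation): joint angles nearest the present ones, or None.
- r.grab_frame(name): name is "scene" or "top" or "wrist"; returns a dict with "img" (400x640x3 uint8, red, green, blue), "K" (3x3 intrinsics, pixels), "R" (3x3) and "t" (3): a world point X has camera coordinates R X + t; the wrist camera has in their place "T_tool_cam" (4x4, takes a point from camera to tool coordinates, whose origin is the TCP and whose axes are the flange's). Camera axes: x right, y down, z forward; pixel columns grow to the right and rows downward; lengths in m; the calibration is good to about 2 mm. A picture is of the moment at which its call begins: read the wrist's pose just before it. There is no depth.
A pose or a line that the arm cannot do raises r.PlanningError and nothing moves.
- r.hand_in(): hands the job in; it is judged then, once.
Readings, each from a call of its own:
- r.read_t(): time.
- r.read_qpos(): joint angles.
- r.read_qvel(): joint speeds.
- r.read_effort(): joint torques, N m.
- r.read_tool_pos(): TCP position.
- r.read_ee_rot(): TCP orientation.
- r.read_force(): force on the tool from outside, world axes, zero at the start.
- r.read_torque(): the same for the moment, N m.
- r.read_opening(): finger opening in m.
- r.read_gripper_force(): force on a finger pad.
Only numpy, scipy, OpenCV 4.12 (cv2) and the standard library are available. Lean on these libraries where they do the work, as an engineer would, in place of code of your own. Each camera call takes 0.05 s, during which the arm holds its last target. There are 200 camera calls.

## Working session

There is one attempt and no reset: what is moved stays moved. The work goes in short steps, each a Python script; the robot and the scene stay as the last script left them, time stands still between calls to the robot, and variables do not carry over. Pictures are saved under pics/ and viewed, at most 10 in all, crops included, and the job is handed in when it is done.

```bash
mkdir -p pics; ls; python3 - <<'E'
from plant import r
import cv2,pickle
for n in("scene","top"):
    f=r.grab_frame(n); pickle.dump(f,open(f"pics/{n}.pkl","wb")); cv2.imwrite(f"pics/{n}.png",f["img"][:,:,::-1])
    print(n,f["K"],f["R"],f["t"])
print(r.read_t(),r.read_ee_rot())
E
```

```text
pics
scene [[385.93792095   0.         323.46757217]
 [  0.         385.93792095 203.96955381]
 [  0.           0.           1.        ]] [[ 0.57179004  0.82029841 -0.01290987]
 [ 0.52157372 -0.37562012 -0.76607465]
 [-0.63325903  0.43130041 -0.64262194]] [-0.31127737 -0.21285792  1.18625467]
top [[365.12230196   0.         328.98567659]
 [  0.         365.12230196 200.5265083 ]
 [  0.           0.           1.        ]] [[ 1.51193268e-03 -9.99258824e-01 -3.84644893e-02]
 [-9.98045234e-01  8.95304584e-04 -6.24892790e-02]
 [ 6.24774009e-02  3.84837798e-02 -9.97304153e-01]] [0.00865684 0.53682209 0.67543312]
0.1 [[-9.56565780e-01  2.91516218e-01 -4.50315292e-04]
 [ 2.91516564e-01  9.56564478e-01 -1.57892740e-03]
 [-2.95273319e-05 -1.64162229e-03 -9.99998652e-01]]
```

View pics/scene.png

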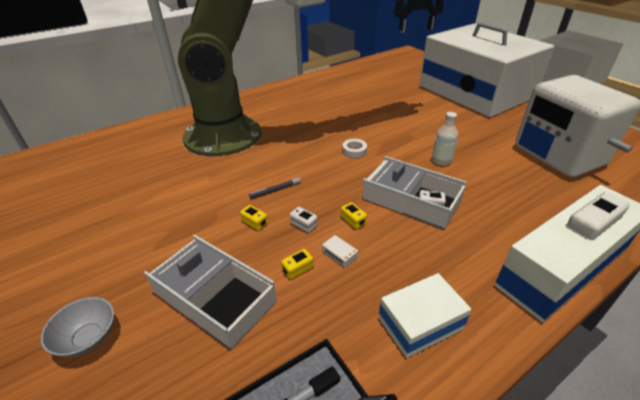

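View pics/top.png

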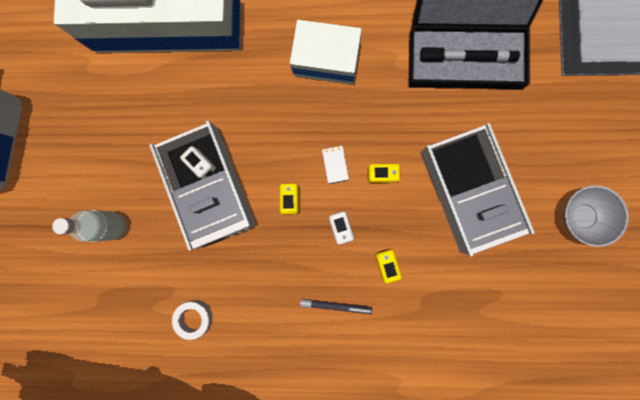

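The top view shows these candidates:
- White with a screen at (341,228): the loose oximeter, the one that fits.
- White without a screen at (335,164): the battery pack.
- Yellow at (289,198), (384,173) and (388,266): decoys.
- White at (197,161): inside the other dock, at left.

The empty dock is the right one, around (478,190). Next I'll measure and confirm in a crop.

```bash
cat > h.py <<'E'
import numpy as np,cv2,pickle
def ray(f,uv,z):
    d=f["R"].T@np.linalg.inv(f["K"])@np.array([uv[0],uv[1],1.]); c=-f["R"].T@f["t"]
    return c+d*(z-c[2])/d[2]
def proj(f,X):
    p=f["K"]@(f["R"]@np.asarray(X,float)+f["t"]); return p[:2]/p[2]
E
python3 - <<'E'
from h import *
f=pickle.load(open("pics/top.pkl","rb")); im=f["img"]
c=im[110:270,310:550]; cv2.imwrite("pics/crop.png",cv2.resize(c,None,fx=3.3,fy=3.3,interpolation=cv2.INTER_CUBIC)[:,:,::-1])
hsv=cv2.cvtColor(im,cv2.COLOR_RGB2HSV); m=((hsv[...,1]<70)&(hsv[...,2]>90)).astype(np.uint8)
n,l,s,ce=cv2.connectedComponentsWithStats(m)
for i in range(1,n):
    if s[i,4]<150: continue
    x,y=ce[i]
    cs,_=cv2.findContours((l==i).astype(np.uint8),cv2.RETR_EXTERNAL,cv2.CHAIN_APPROX_NONE)
    rc=cv2.minAreaRect(cs[0]); b=cv2.boxPoints(rc)
    if 310<x<550 and 110<y<270:
        z=0.059 if x>420 else 0.03
        w=np.array([ray(f,p,z) for p in b]); print(s[i],b.round(1).tolist(),"\n",w.round(3).tolist(),w.mean(0).round(3),[np.linalg.norm(w[k]-w[k-1]).round(3) for k in range(4)])
for p in [(424,150),(490,125),(532,232),(470,253)]: print(ray(f,p,0.059).round(3))
E
```

```text
[ 427  123  107  133 5054] [[425.70001220703125, 145.89999389648438], [492.0, 120.9000015258789], [533.9000244140625, 232.3000030517578], [467.6000061035156, 257.20001220703125]] 
 [[0.631, -0.165, 0.059], [0.675, -0.282, 0.059], [0.479, -0.348, 0.059], [0.435, -0.234, 0.059]] [ 0.555 -0.257  0.059] [np.float64(0.208), np.float64(0.125), np.float64(0.208), np.float64(0.122)]
[322 146  27  38 725] [[321.3999938964844, 149.1999969482422], [342.3999938964844, 145.39999389648438], [348.70001220703125, 179.60000610351562], [327.6000061035156, 183.39999389648438]] 
 [[0.633, 0.023, 0.03], [0.64, -0.017, 0.03], [0.575, -0.028, 0.03], [0.568, 0.011, 0.03]] [ 0.604 -0.003  0.03 ] [np.float64(0.066), np.float64(0.04), np.float64(0.066), np.float64(0.04)]
[329 212  25  33 446] [[327.6000061035156, 215.8000030517578], [344.70001220703125, 210.10000610351562], [354.3999938964844, 239.1999969482422], [337.29998779296875, 244.89999389648438]] 
 [[0.508, 0.011, 0.03], [0.518, -0.021, 0.03], [0.465, -0.039, 0.03], [0.454, -0.007, 0.03]] [ 0.486 -0.014  0.03 ] [np.float64(0.057), np.float64(0.033), np.float64(0.057), np.float64(0.033)]
[ 0.624 -0.162  0.059]
[ 0.668 -0.278  0.059]
[ 0.479 -0.345  0.059]
[ 0.443 -0.238  0.059]
```

View pics/crop.png

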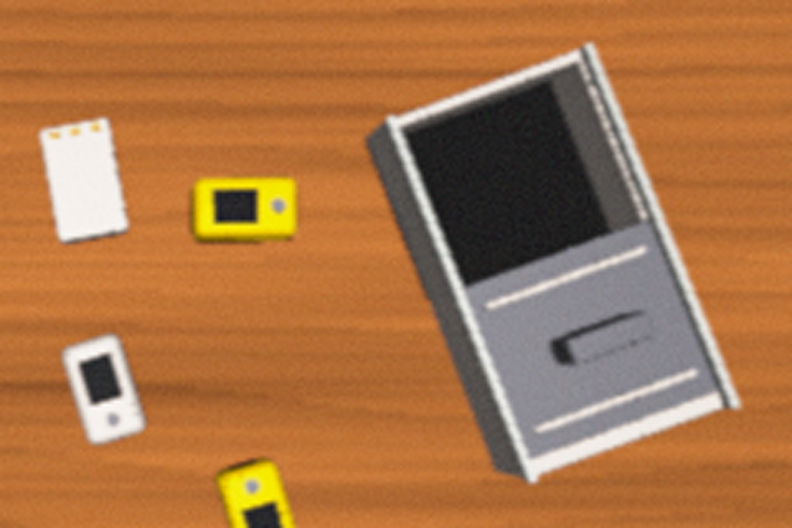

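The crop confirms it: the white oximeter with a screen is at crop (103,389), which is (341,228) in the top view, and the battery pack at crop (84,180) has no screen. The empty dock has a black open compartment, with its grey cover open toward the robot and the rib at crop (600,337). I'll compute the dock pose, cross-check it in the scene view, and plan.

```bash
cat >> h.py <<'E'
def down(a,):  # tool down, y axis at heading a (deg)
    a=np.radians(a); y=np.array([np.cos(a),np.sin(a),0]); z=np.array([0,0,-1.]); return np.c_[np.cross(y,z),y,z]
E
python3 - <<'E'
from h import *
from plant import r
f=pickle.load(open("pics/top.pkl","rb")); s=pickle.load(open("pics/scene.pkl","rb"))
P=[(390,120),(590,45),(735,405),(530,480)]
w=np.array([ray(f,(310+(u+.5)/3.3-.5,110+(v+.5)/3.3-.5),.059) for u,v in P]); print(w.round(3))
d=w[1]+w[0]-w[2]-w[3]; a=np.degrees(np.arctan2(d[1],d[0])); c=w.mean(0)
print("centre",c,"yaw",a,[np.linalg.norm(w[k]-w[k-1]).round(3) for k in range(4)])
rib=ray(f,(310+620/3.3,110+327/3.3),.083); u=np.array([np.cos(np.radians(a)),np.sin(np.radians(a))])
print("rib",rib,"dock x",(rib-c)[:2]@u, "dock y",(rib-c)[:2]@[-u[1],u[0]])
print("scene px ox",proj(s,[.486,-.014,.03]),"corners",[proj(s,p).round(0).tolist() for p in w],"rib",proj(s,rib))
print(r.pinch_z)
comp=c[:2]+.055*u
for n,p,ang in(("ox",(.486,-.014,.078),18.6+90),("comp",(*comp,.084),a+90),("rib",(*rib[:2],.130),a),("ribshut",(*(c[:2]+.05*u),.130),a)):
    for k in(0,180):
        for dz in (0,.1): print(n,k,dz,np.round(q,0) if (q:=r.inverse_kinematics(np.array(p)+[0,0,dz],down(ang+k))) is not None else None)
E
```

```text
[[ 0.631 -0.169  0.059]
 [ 0.671 -0.276  0.059]
 [ 0.479 -0.346  0.059]
 [ 0.439 -0.239  0.059]]
centre [ 0.55496553 -0.25724922  0.059     ] yaw 20.010482800131854 [np.float64(0.205), np.float64(0.114), np.float64(0.205), np.float64(0.114)]
rib [ 0.51798947 -0.27812047  0.083     ] dock x -0.04188578947269674 dock y -0.006958337954580526
scene px ox [302.99446524 214.33001144] corners [[272.0, 281.0], [225.0, 329.0], [145.0, 271.0], [194.0, 234.0]] rib [185.80880384 259.29870159]
0.0539
ox 0 0 [  7.  36. -13. 121.  18.  25.  89.]
ox 0 0.1 [  3.  26.  -6. 116.   5.  38. 103.]
ox 180 0 [-12.  36.  16. 121. -22.  25. -50.]
ox 180 0.1 [-20.  28.  28. 117. -20.  40. -51.]
comp 0 0 [ 25.  44. -10.  95.  11.  42. 120.]
comp 0 0.1 [ 19.  37.   0.  91.  -0.  52. 130.]
comp 180 0 [  4.  47.  28.  95. -29.  45. -25.]
comp 180 0.1 [ -4.  44.  43.  91. -34.  59. -21.]
rib 0 0 [ 10.  39.  27. 104. -25.  43.  69.]
rib 0 0.1 [  3.  34.  38.  98. -24.  56.  70.]
rib 180 0 [ -5.  48.  55. 104. -48.  54. -88.]
rib 180 0.1 [ -9.  45.  66.  98. -44.  67. -91.]
ribshut 0 0 [  5.  43.  25.  94. -23.  48.  60.]
ribshut 0 0.1 [  1.  38.  34.  88. -23.  60.  60.]
ribshut 180 0 [-12.  58.  66.  94. -57.  67. -91.]
ribshut 180 0.1 [-12.  50.  66.  89. -47.  73. -99.]
```

Sizes agree (205 x 114 against 208 x 117 mm), and the scene projections land on the objects. I'll go above the oximeter and take one close look.

```bash
python3 - <<'E'
from h import *
from plant import r
r.move_pose([.486,-.014,.20],down(108.6)); r.set_gripper(.065)
p=r.read_tool_pos();R=r.read_ee_rot(); f=r.grab_frame("wrist"); T=f["T_tool_cam"]
# world->cam
Rwc=R@T[:3,:3]; twc=R@T[:3,3]+p; f["R"]=Rwc.T; f["t"]=-Rwc.T@twc
im=f["img"]; cv2.imwrite("pics/w1.png",im[:,:,::-1])
hsv=cv2.cvtColor(im,cv2.COLOR_RGB2HSV); m=((hsv[...,1]<50)&(hsv[...,2]>130)).astype(np.uint8)
cs,_=cv2.findContours(m,cv2.RETR_EXTERNAL,cv2.CHAIN_APPROX_NONE)
for c in cs:
    if cv2.contourArea(c)<800: continue
    b=cv2.boxPoints(cv2.minAreaRect(c)); w=np.array([ray(f,q,.03) for q in b])
    print(b.round().tolist(),w.round(3).tolist(),w.mean(0).round(3),np.linalg.norm(w[0]-w[1]),np.linalg.norm(w[2]-w[1]))
print(p,proj(f,[.486,-.014,.03]),r.read_t(),r.read_opening())
E
```

```text
[[264.0, 344.0], [271.0, 290.0], [316.0, 296.0], [309.0, 349.0]] [[0.622, -0.018, 0.03], [0.569, -0.027, 0.03], [0.562, 0.01, 0.03], [0.615, 0.021, 0.03]] [ 0.592 -0.003  0.03 ] 0.05324631073520596 0.03756007279300961
[[530.0, 273.0], [639.0, 273.0], [639.0, 353.0], [530.0, 353.0]] [[0.487, 0.169, 0.03], [0.458, 0.254, 0.03], [0.525, 0.298, 0.03], [0.556, 0.207, 0.03]] [0.506 0.232 0.03 ] 0.08898510914340742 0.08029206073654362
[[299.0, 235.0], [299.0, 161.0], [341.0, 161.0], [341.0, 235.0]] [[0.515, -0.02, 0.03], [0.459, -0.038, 0.03], [0.45, -0.008, 0.03], [0.505, 0.012, 0.03]] [ 0.482 -0.013  0.03 ] 0.05863381430560885 0.031191961734581813
[[-60.0, 99.0], [0.0, 83.0], [67.0, 327.0], [6.0, 343.0]] [[0.499, -0.292, 0.03], [0.474, -0.252, 0.03], [0.659, -0.183, 0.03], [0.693, -0.231, 0.03]] [ 0.581 -0.24   0.03 ] 0.04695184488485278 0.1973534081054867
[ 0.48604043 -0.01377281  0.20001024] [317.64218224 203.34965492] 2.9417 0.06491691583141922
```

View pics/w1.png

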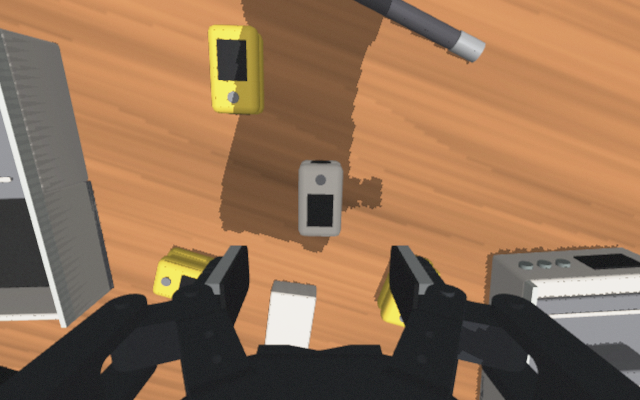

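The wrist view shows the oximeter aligned at (320,198), screen up, with clear space around it for the fingers. The two estimates agree within 4 mm, so I'll grasp it, lift and check.

```bash
python3 - <<'E'
from h import *
from plant import r
r.servo_line([.484,-.0135,.077],.12); print(r.read_force())
r.set_gripper(.0,30); print(r.read_opening(),r.read_gripper_force())
r.servo_line([.484,-.0135,.20],.15); print(r.read_opening(),r.read_gripper_force())
r.move_pose([.606,-.238,.20],down(110.0)); print(r.read_tool_pos(),r.read_opening(),r.read_t())
for n in("top","wrist"): 
  f=r.grab_frame(n); cv2.imwrite(f"pics/{n}2.png",f["img"][:,:,::-1])
E
```

```text
[0.37681489 0.23172187 0.67410194]
0.03363399784469913 29.752273857593536
0.034053877291135175 29.678325355052948
[ 0.60586688 -0.23572694  0.19944697] 0.033525330068397835 6.4667
```

View pics/wrist2.png

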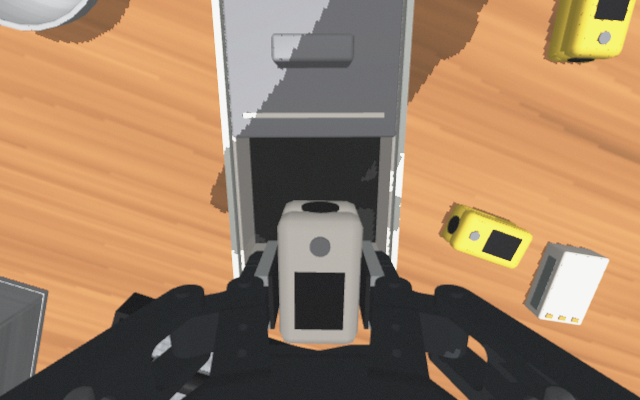

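The oximeter is held flat with its screen up, centred over the compartment (oximeter at (320,270), rib at (313,48)). I'll lower it, release, and then look from above the rib.

```bash
python3 - <<'E'
from h import *
from plant import r
r.servo_line([.6067,-.2384,.10],.15)
for z in(.088,.086,.0845,.0835):
    r.servo_line([.6067,-.2384,z],.05); F=r.read_force(); print(z,F.round(1) if hasattr(F,'round') else F)
    if F[2]>4: break
r.set_gripper(.055); r.servo_line([.6067,-.2384,.20],.15)
u=np.array([np.cos(np.radians(20)),np.sin(np.radians(20))]); rb=np.array([.555,-.2572])-.042*u
r.move_pose([*rb,.24],down(20.)); 
r.set_gripper(.06)
p=r.read_tool_pos();R=r.read_ee_rot(); f=r.grab_frame("wrist"); T=f["T_tool_cam"]
Rwc=R@T[:3,:3]; f["R"]=Rwc.T; f["t"]=-Rwc.T@(R@T[:3,3]+p); pickle.dump(f,open("pics/w3.pkl","wb"))
cv2.imwrite("pics/w3.png",f["img"][:,:,::-1]); print(p,proj(f,[*rb,.083]),r.read_t())
E
```

```text
0.088 [ 0.4  0.3 -1.5]
0.086 [-0.   0.3 -0.1]
0.0845 [-0.6  0.6 -0.4]
0.0835 [-1.1  1.   2.1]
[ 0.51569993 -0.27142963  0.23964215] [318.67483523 209.43140356] 11.1667
```

View pics/w3.png

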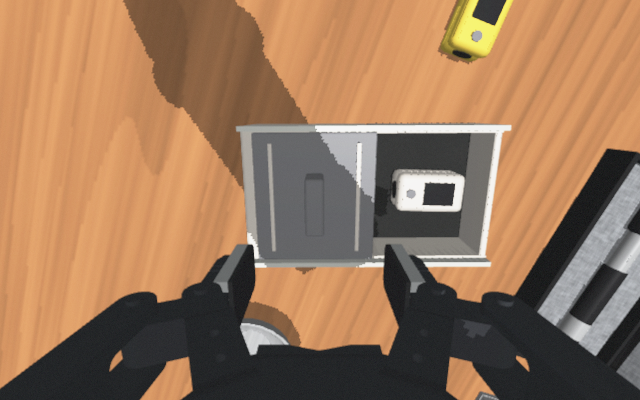

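The oximeter lies in the compartment screen up at (428,190), clear of the cover edge. The rib top is at (314,205), against (319,209) predicted. I'll pinch the rib and slide the cover.

```bash
python3 - <<'E'
from h import *
from plant import r
f=pickle.load(open("pics/w3.pkl","rb")); rb=ray(f,(314,205),.083)[:2]
u=np.array([np.cos(np.radians(20)),np.sin(np.radians(20))]); c=np.array([.555,-.2572])
print("rib",rb,"dock",(rb-c)@u,(rb-c)@[-u[1],u[0]])
z=.133
r.servo_line([*rb,z],.12); print(r.read_force())
r.set_gripper(0,25); print("open",r.read_opening(),r.read_gripper_force(),r.read_force())
s0=(rb-c)@u
r.servo_line([*(rb+u*(.040-s0)),z],.06); F=np.array(r.read_force()); print(F.round(1),r.read_opening(),r.read_t())
s=.040
while s<.066:
    s+=.002; r.servo_line([*(rb+u*(s-s0)),z],.03); F=np.array(r.read_force()); p=np.array(r.read_tool_pos())
    print(round(s,3),F.round(1),((p[:2]-c)@u).round(4),round(r.read_opening(),4))
    if -(F[:2]@u)>14: break
print(r.read_t())
E
```

```text
rib [ 0.51118351 -0.26957122] dock -0.04540523483109804 0.003360980373260528
[0.26142395 0.27212569 0.77238722]
open 0.013467054266389878 28.555311262607574 [-0.13233378  1.27659025  4.7057367 ]
[-0.7  1.3  5.4] 0.013713191437477438 14.2583
0.042 [-1.4  1.3  6.1] 0.0424 0.014
0.044 [-1.2  1.9  7.3] 0.0444 0.0133
0.046 [-1.2  1.5  6.3] 0.0463 0.013
0.048 [-1.5  2.1  6.6] 0.0484 0.0132
0.05 [-4.2  1.4  8. ] 0.0495 0.0135
0.052 [-9.8  0.9 11.2] 0.0498 0.0135
0.054 [-13.1  -0.8  14.5] 0.05 0.0136
0.056 [-18.7   0.1  17.7] 0.0503 0.0135
16.2583
```

Force builds up with the rib at dock x = 50 mm, which is the hard stop. I'll release, retreat and verify.

```bash
python3 - <<'E'
from h import *
from plant import r
r.set_gripper(.05)
p=np.array(r.read_tool_pos()); r.servo_line([p[0],p[1],.22],.15)
r.move_pose([.45,-.0,.30],down(20.))
f=r.grab_frame("top"); c=f["img"][100:280,400:560]; cv2.imwrite("pics/end.png",cv2.resize(c,None,fx=3.3,fy=3.3,interpolation=cv2.INTER_CUBIC)[:,:,::-1])
print(r.read_force(),r.read_t())
E
```

```text
[-0.89411817 -0.43756366 -0.17660946] 18.6083
```

View pics/end.png

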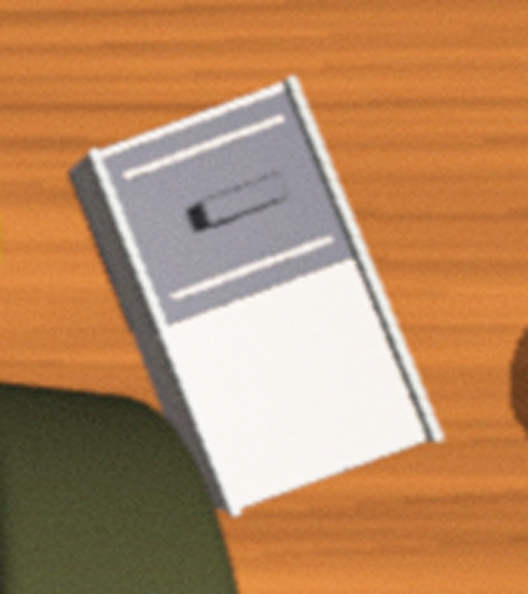

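The cover reaches the far end wall (rib at crop (245,200)), no compartment is visible, and the arm is clear of everything.

```bash
python3 -c "
from plant import r
print(r.hand_in())"
```

```text
the job is handed in; nothing more can be done
None
```

The oximeter lies flat, screen up, in the empty dock's compartment, the cover is shut to its hard stop, and I handed the job in at about 19 s with the robot clear; no verdict came back.

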